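# Lock a bayonet filter cartridge into a bench filtration unit

## Robot

A 6-joint arm with a two-finger parallel gripper is mounted at the origin on the work surface. World frame = base frame: x ahead of the robot, y to its left, z up, the work surface at z = 0. Lengths are in m, angles in rad, forces in N, time in s.
With the tool pointing down it reaches from about 0.3 to 0.775 m from the base axis. Payload 14.6 kg.
Tool frame: the origin (TCP) lies on the front face of the gripper's body, between the roots of the fingers; the fingertips stand 97 mm ahead of it and the grasp point (between the pads) lies 78 mm ahead of it; z points along the fingers, y is the direction in which the jaws open and shut (so a half turn about z gives the same grasp; the last joint's range is limited). The gripper opens to 94 mm and grips with 3 to 60 N. Pads are 16 mm wide; open, the fingers measure 119 mm over their backs; the gripper's body (75 mm by 177 mm) begins 78 mm behind the grasp point.
Start: joints at [-1.356, 0.3, 1.521, -0, 1.321, -0.067], TCP at [0.153, -0.528, 0.303] pointing down, gripper open.
Joint ranges: [-3.03, 3.03], [-0.79, 2.21], [0.23, 2.52], [-1.04, 4.18], [0, 3.07], [-2.55, 2.55]. Speed limits (rad/s): [2.22, 2.22, 2.57, 3.14, 3.14, 3.14].

## Interface

Orientations are given as a rotation vector (axis times angle).
In Python, from station import monitor, optics, ticket gives the robot as it stands. The module is installed in compiled form; this text tells all that it offers.
- The arm moves only by the shell command python3 -m crank 'ROWS'. ROWS is JSON, a list of rows, each a list of 3 entries, a list of its own where there are three numbers: the gripper's target within -1 to 1 (fully open at 1, half-way at 0, shut at -1), then the shift along the tool's x, y, z in mm, then the turn, a rotation vector about the tool's x, y, z in rad. A call has exactly 5 rows; each row shifts and turns the commanded pose from where the row before left it, along the tool's axes as they then stand; what a row does not reach is not made up. A row lasts 1/8 s, in which the tool goes at most 62.5 mm and 10.7 degrees, less where a joint would pass 70% of its speed; a pose out of reach is approached as far as the arm can. A call is refused whole if a number of a shift passes 62.5 or a number of a turn 0.188, either way. A call with a gripper value outside its range is refused whole. The fingers move at their own pace and stop on an object; the grip force is fixed at half the most. Time passes only in rows, so rows that do not move let the fingers close, or fill a call up. It gives the time, the measured TCP pose, the force and the opening at its end, in the units of the state.
- monitor.sense(): the state, without advancing time (a new reading comes with each control period).
- optics.read_camera(name): name is "side" or "top"; returns a dict with "pixels" (400x640x3 uint8, red, green, blue), "K" (3x3 intrinsics, pixels), "extrinsics" (4x4, takes a point from world to camera coordinates). Camera axes: x right, y up, looking along -z (the intrinsics and any distortion apply to the point x, -y, -z); pixel columns grow to the right and rows downward; lengths in m; the calibration is good to about 2 mm. A picture is of the moment at which its call begins. There is no depth.
- ticket.sign_off(): hands the job in, once; it reports no verdict.
The state is a dict: "t": time; "joint_positions": joint angles; "qvel": joint speeds; "joint_torque": joint torques, N m; "ee_pos": TCP position; "orientation": TCP orientation; "contact_force": force on the tool from outside, world axes, zero at the start; "moment": the same for the moment, N m; "gripper_width": finger opening in m.
Only numpy, scipy, OpenCV 4.12 (cv2) and the standard library are available. Lean on these libraries where they do the work, as an engineer would, in place of code of your own. Each camera call takes 0.05 s, during which the arm holds its last target. There are 200 camera calls.

## Task

Fit the blue filter cartridge into the round collar of the white filtration unit: find the two key slots of the collar with its lugs, push it down against the spring, turn it a quarter turn clockwise (seen from above) to the stop, then ease off so that it springs up and locks upright in the collar. Let go of it, and leave the bottle, the beaker and the blue tube rack standing where they are.

Things in the scene. Friction and masses are not known exactly. Their poses are not given: they have to be found in the camera images.
- cartridge_mid (a point): Middle (half-way up, on the axis) of the loose blue and white filter cartridge, 74 mm tall, 0.13 to 0.21 kg, which starts standing on the bench; z up its axis. Its blue flat finger bar, 1 mm below to 37 mm above this point, is 52 mm long along x and 16 mm thick along y: grip it across the thickness. Below the bar a blue flange, 52 mm wide, 6 mm thick. A half turn makes no difference.
- cartridge_foot (a point): Centre of the cartridge's underside, 37 mm below its middle, same axes. White spigot 40 mm in diameter, 0 to 30 mm up from here, its foot tapered over 4 mm. Two orange lugs on opposite sides along the x axis (under the ends of the finger bar): 8 to 14 mm up, 10 mm wide, reaching out to 28 mm from the axis.
- mouth (a point): Centre of the collar's mouth on the filtration unit, level with the top of the lip, 70 mm above the bench; axes as the unit's. Bore 43 mm; two opposite key slots 14 mm wide reach 31 mm out, marked by orange dots. Their line lies anywhere within 0.6 rad either way of this x axis (not measured, fixed in a run): look from above or feel. With lugs on the lip the cartridge's foot is 8 mm below this point.
- seat (a point): Where the centre of the cartridge's foot comes to be when locked: on the collar's axis, 18 mm below the mouth. A spring plunger meets the foot 6 mm above this point (about 5 N, then 0.4 N more per mm) and bottoms 10 mm below it. The lugs are clear under the 8 mm lip with the foot over 4 mm below this point (7 mm is good for turning). Let up after the turn, the cartridge rises into the locking notches.
- unit: White filtration unit fixed on the bench, base 130 x 130 x 36 mm; origin at the centre of its underside, z up, x and y along its sides. On it the upright round collar, 84 mm in diameter, its dark rim 72 mm above the bench. From the key slots a pushed-in cartridge turns only clockwise seen from above, 90 degrees, to a firm stop; the other way is blocked.
- bottle: Amber reagent bottle with blue cap, 64 mm in diameter, 150 mm tall, standing; origin at the centre of its underside. A bystander.
- beaker: Open glass beaker, 70 mm in diameter, 90 mm tall, standing; origin at the centre of its underside. A bystander.
- tube_rack: Blue tube rack 90 x 220 x 45 mm, tubes up to 57 mm, 0.5 kg; origin at the centre of its underside. A bystander.

How it is judged:
On the way:
1. the lugs have gone through the key slots and the cartridge is pushed down against the spring until they are clear under the lip (horizontal distance between cartridge_mid and mouth below 0.005 m and z of cartridge_mid in the frame of mouth below 0.0155 m), for 0.1 s.
At the end, for the whole second after the job is handed in: The cartridge is locked in the collar: sprung up into the notches with its middle 17 to 21 mm above the mouth point and within 4 mm of the collar's axis, upright within 0.08 rad, at rest and released (horizontal distance between cartridge_mid and mouth below 0.004 m and z of cartridge_mid in the frame of mouth between 0.017 and 0.021 m and angle between cartridge_mid's own z axis and vertical below 0.08 rad and linear speed of cartridge below 0.01 m/s); the robot touches nothing.
It fails at once if the bottle is shifted more than 25 mm or tipped (distance of bottle from where it was at the start of the episode above 0.025 m or angle between bottle's own z axis and vertical above 0.4 rad).
It fails at once if the beaker is shifted more than 25 mm or tipped (distance of beaker from where it was at the start of the episode above 0.025 m or angle between beaker's own z axis and vertical above 0.4 rad).
It fails at once if the tube rack is shifted more than 25 mm or tipped (distance of tube_rack from where it was at the start of the episode above 0.025 m or angle between tube_rack's own z axis and vertical above 0.4 rad).
It also fails if it takes over 67 s, if anything falls off the work surface, if the arm or the gripper's body presses on something with over 40 N, if the wrist force passes 120 N, or if a joint passes its speed limit or range.

## Working session

There is one attempt and no reset: what is moved stays moved. The work goes in short steps, Python scripts to look and compute and a shell command to move; the robot and the scene stay as the last step left them, time stands still between calls to the robot, and variables do not carry over. Pictures are saved under pics/ and viewed, about 8 in all and at most 12, crops included, and the job is handed in when it is done.

```bash
mkdir -p pics; python3 - <<'E'
from station import monitor, optics
import cv2, numpy as np
np.set_printoptions(precision=4,suppress=True)
print(monitor.sense())
for n in("top","side"):
    c=optics.read_camera(n); cv2.imwrite(f"pics/{n}0.png",c["pixels"][:,:,::-1]); print(n,{k:v for k,v in c.items() if k!="pixels"})
E
```

```text
{'t': 0.0, 'joint_positions': array([-1.3556,  0.3005,  1.5216, -0.    ,  1.3207, -0.0666]), 'qvel': array([ 0.    ,  0.0015, -0.0011, -0.0001,  0.0014, -0.0015]), 'joint_torque': array([  0.0024, -53.181 , -35.2734,   0.0709,   0.0244,  -0.0001]), 'ee_pos': array([ 0.1529, -0.5282,  0.3021]), 'orientation': array([-3.1093, -0.441 ,  0.0001]), 'contact_force': array([-0.9091,  0.0915,  0.5928]), 'moment': array([-0.0044, -0.0488, -0.037 ]), 'gripper_width': 0.0939220432293387}
top {'K': array([[361.8881,   0.    , 321.8574],
       [  0.    , 361.8881, 197.0797],
       [  0.    ,   0.    ,   1.    ]]), 'extrinsics': array([[ 0.004 , -0.9997,  0.0256, -0.0048],
       [ 0.9962,  0.0062,  0.0869, -0.6244],
       [-0.087 ,  0.0251,  0.9959, -0.8478],
       [ 0.    ,  0.    ,  0.    ,  1.    ]])}
side {'K': array([[469.4034,   0.    , 322.6893],
       [  0.    , 469.4034, 198.1071],
       [  0.    ,   0.    ,   1.    ]]), 'extrinsics': array([[-0.8921, -0.4519,  0.0013,  0.561 ],
       [ 0.3316, -0.6526,  0.6813, -0.2676],
       [-0.307 ,  0.6082,  0.732 , -1.23  ],
       [ 0.    ,  0.    ,  0.    ,  1.    ]])}
```

View pics/top0.png

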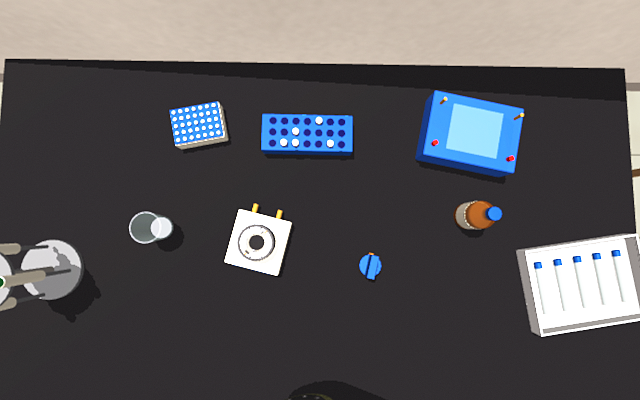

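View pics/side0.png

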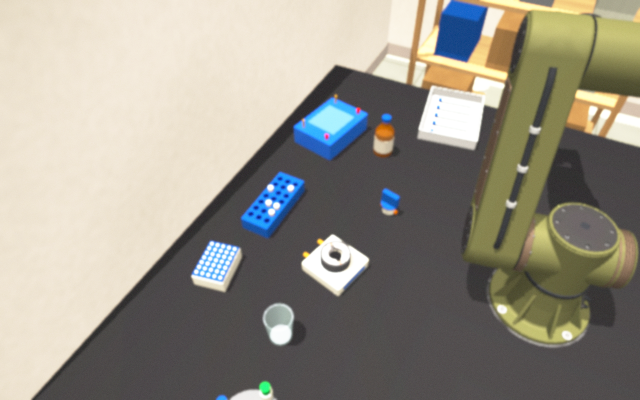

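The top view shows the unit at about (258,243), the cartridge at (370,265), the beaker at (150,228), the bottle at (480,215) and the rack at (307,134). The side view shows the unit at (335,262) and the cartridge at (390,203). Next I'll zoom in on the unit and the cartridge.

```bash
cat > h.py <<'E'
import numpy as np, cv2
from station import monitor, optics
np.set_printoptions(precision=4,suppress=True)
def ray(c,uv):
    K,E=c["K"],c["extrinsics"]; d=np.linalg.inv(K)@[uv[0],uv[1],1]; d=np.array([d[0],-d[1],-d[2]])
    R=E[:3,:3]; return -R.T@E[:3,3], R.T@d
def onz(c,uv,z):
    o,d=ray(c,uv); return o+d*(z-o[2])/d[2]
def proj(c,p):
    q=c["extrinsics"][:3,:3]@p+c["extrinsics"][:3,3]; k=c["K"]@[q[0],-q[1],-q[2]]; return k[:2]/k[2]
def two(c1,u1,c2,u2):
    o1,d1=ray(c1,u1);o2,d2=ray(c2,u2); A=np.c_[d1,-d2]; s=np.linalg.lstsq(A,o2-o1,rcond=None)[0]
    a,b=o1+s[0]*d1,o2+s[1]*d2; return (a+b)/2,np.linalg.norm(a-b)
E
python3 - <<'E'
from h import *
c=optics.read_camera("top");s=optics.read_camera("side")
cr=lambda im,x,y,w,h,f:cv2.resize(im[y:y+h,x:x+w],None,fx=f,fy=f,interpolation=cv2.INTER_CUBIC)
a=cr(c["pixels"],222,202,75,75,5.3333); b=cr(c["pixels"],345,240,50,50,8)
cv2.imwrite("pics/z1.png",np.hstack([a,b])[:,:,::-1])
hsv=cv2.cvtColor(c["pixels"],cv2.COLOR_RGB2HSV)
def blobs(m,x0,y0,x1,y1,mn=2):
    n,l,st,ce=cv2.connectedComponentsWithStats(m[y0:y1,x0:x1].astype(np.uint8)); return [(st[i,4],ce[i]+[x0,y0]) for i in range(1,n) if st[i,4]>=mn]
og=cv2.inRange(hsv,(5,90,110),(25,255,255))>0
print("orange",blobs(og,222,200,297,280),blobs(og,345,240,395,290))
bl=cv2.inRange(hsv,(95,120,60),(125,255,255))>0
m=np.zeros_like(bl);m[240:290,345:395]=bl[240:290,345:395]
top=m&(hsv[:,:,2]>0)
pts=np.argwhere(m)[:,::-1]; print("V",np.percentile(hsv[:,:,2][m],[5,25,50,75,95]),len(pts))
hs=cv2.cvtColor(s["pixels"],cv2.COLOR_RGB2HSV)
print([onz(c,(258,242),.07),onz(c,(370,266),.04)])
E
```

```text
orange [(np.int32(31), array([254.7419, 207.1613])), (np.int32(28), array([279.0714, 213.2857]))] [(np.int32(11), array([370.9091, 253.1818]))]
V [ 95. 231. 253. 255. 255.] 441
[array([0.5177, 0.1437, 0.07  ]), array([ 0.4614, -0.1151,  0.04  ])]
```

View pics/z1.png

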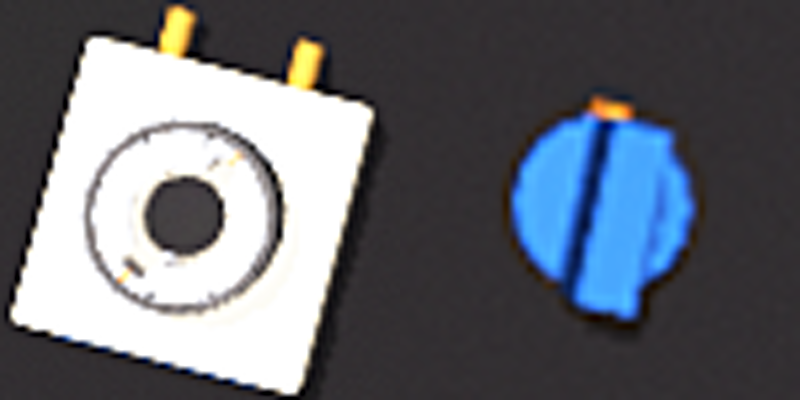

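```bash
python3 - <<'E'
from h import *
c=optics.read_camera("top");s=optics.read_camera("side")
A=lambda x,y:(222+x/5.3333-.4,202+y/5.3333-.4); B=lambda x,y:(345+(x-400)/8-.45,240+y/8-.45)
d1,d2=onz(c,A(235,157),.071),onz(c,A(125,275),.071)
print("dots mid",(d1+d2)/2,"r",np.linalg.norm(d1-d2)/2,"head",np.degrees(np.arctan2(*(d1-d2)[1::-1])))
print("rim centre",onz(c,A(185,217),.072))
p,q=[onz(c,A(*k),.036) for k in ((10,320),(90,38))]; print("unit x head",np.degrees(np.arctan2(*(q-p)[1::-1])))
cs=[onz(c,A(*k),.036) for k in ((10,320),(90,38),(375,103),(298,395))];print("unit centre",np.mean(cs,0))
print("bar top",onz(c,B(627,218),.074),"flange",onz(c,B(603,205),.036))
p,q=[onz(c,B(*k),.074) for k in ((640,320),(672,130))]; print("bar head",np.degrees(np.arctan2(*(q-p)[1::-1])))
p,q=[onz(c,B(*k),.036) for k in ((568,300),(600,125))]; print("bar base head",np.degrees(np.arctan2(*(q-p)[1::-1])))
cr=lambda im,x,y,w,h,f:cv2.resize(im[y:y+h,x:x+w],None,fx=f,fy=f,interpolation=cv2.INTER_CUBIC)
a=cr(s["pixels"],295,230,80,80,5); b=cr(s["pixels"],370,180,40,40,10)
cv2.imwrite("pics/z2.png",np.hstack([a,b])[:,:,::-1])
E
```

```text
dots mid [0.5176 0.1495 0.071 ] r 0.033718328673481304 head -42.373252059106775
rim centre [0.5171 0.1473 0.072 ]
unit x head -14.444380835392689
unit centre [0.5175 0.1491 0.036 ]
bar top [ 0.463  -0.1164  0.074 ] flange [ 0.4629 -0.1156  0.036 ]
bar head -10.232309069829004
bar base head -10.914116046573099
```

View pics/z2.png

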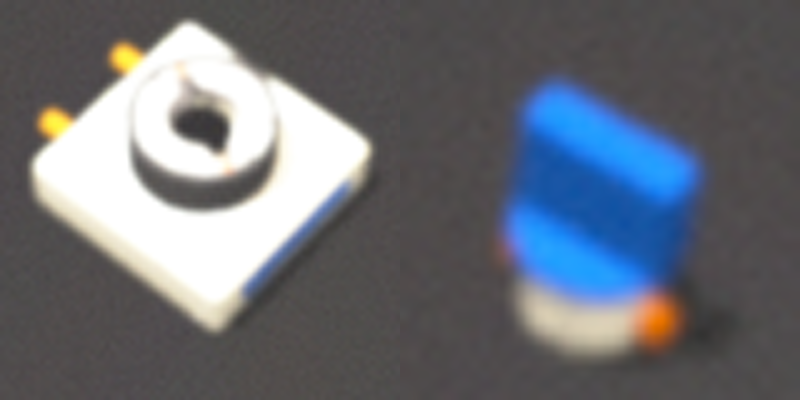

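The collar is at about (0.5175, 0.149) with its slot line at −42°. The cartridge is at (0.463, −0.116) with its bar at −10.5°. The side view agrees, with the collar at crop (205,120), the dots at (183,65) and (227,165), and the lugs under the bar ends. Moving over the cartridge.

```bash
R='x'; 
python3 -m crank '[[1,[41.2,-31,0],[0,0,0]],[1,[41.2,-31,0],[0,0,0]],[1,[41.2,-31,0],[0,0,0]],[1,[41.2,-31,0],[0,0,0]],[1,[41.2,-31,0],[0,0,0]]]'
python3 -m crank '[[1,[41.2,-31,0],[0,0,0]],[1,[41.2,-31,0],[0,0,0]],[1,[41.2,-31,0],[0,0,0]],[1,[41.2,-31,0],[0,0,0]],[1,[41.2,-31,0],[0,0,0]]]'
python3 -m crank '[[1,[0,0,0],[0,0,-0.1785]],[1,[0,0,0],[0,0,-0.1785]],[1,[0,0,0],[0,0,-0.1785]],[1,[0,0,0],[0,0,-0.1785]],[1,[0,0,0],[0,0,-0.1785]]]'
python3 -m crank '[[1,[0,0,0],[0,0,-0.1785]],[1,[0,0,0],[0,0,-0.1785]],[1,[0,0,0],[0,0,-0.1785]],[1,[0,0,0],[0,0,-0.1785]],[1,[0,0,0],[0,0,-0.1785]]]'
python3 -m crank '[[1,[0,0,0],[0,0,-0.1785]],[1,[0,0,0],[0,0,-0.1785]],[1,[0,0,0],[0,0,-0.1785]],[1,[0,0,0],[0,0,-0.1785]],[1,[0,0,0],[0,0,-0.1785]]]'
cat >> h.py <<'E'
from scipy.spatial.transform import Rotation as Ro
def goto(target,head):
    s=monitor.sense(); R=Ro.from_rotvec(s["orientation"]); h=np.degrees(np.arctan2(*R.as_matrix()[1::-1,0]))
    print("t",s["t"],"ee",s["ee_pos"],"head",h,"F",s["contact_force"],"M",s["moment"],"w",s["gripper_width"],"q6",s["joint_positions"][5],"zax",R.as_matrix()[:,2])
    print("tool mm",R.inv().apply(np.array(target)-s["ee_pos"])*1000,"turn z",-np.radians((head-h+180)%360-180))
E
python3 -c "
from h import *
goto([.463,-.116,.136],169.5)"
```

```text
t: 0.92
ee_pos: [0.3084, -0.3207, 0.3028]
orientation: [3.11, 0.441, 0.0]
contact_force: [0.5, -0.3, -0.2]
gripper_width: 0.0937
t: 1.55
ee_pos: [0.4633, -0.1144, 0.3028]
orientation: [3.11, 0.441, 0.0]
contact_force: [0.4, -0.6, 0.0]
gripper_width: 0.0939
t: 2.17
ee_pos: [0.4625, -0.116, 0.3027]
orientation: [2.61, 1.748, 0.0]
contact_force: [-0.6, -0.3, -0.5]
gripper_width: 0.0944
t: 2.8
ee_pos: [0.4624, -0.116, 0.3026]
orientation: [-1.6, -2.703, -0.0]
contact_force: [0.0, 0.4, -0.9]
gripper_width: 0.0944
t: 3.42
ee_pos: [0.4625, -0.116, 0.3026]
orientation: [-0.277, -3.129, -0.0]
contact_force: [-0.0, 0.5, -0.6]
gripper_width: 0.0943
t 3.425 ee [ 0.4625 -0.116   0.3026] head 169.89269866879133 F [-0.0491  0.4776 -0.6182] M [ 0.0544 -0.1119  0.0398] w 0.09429205945645279 q6 -1.7169119088728004 zax [-0.  0. -1.]
tool mm [ -0.5466   0.0576 166.6367] turn z 0.0068538847386073335
```

```bash
python3 -m crank '[[1,[0,0,45],[0,0,0]],[1,[0,0,45],[0,0,0]],[1,[0,0,40],[0,0,0]],[1,[0,0,25],[0,0,0]],[1,[0,0,11.5],[0,0,0]]]'
python3 -m crank '[[-1,[0,0,0],[0,0,0]],[-1,[0,0,0],[0,0,0]],[-1,[0,0,0],[0,0,0]],[-1,[0,0,0],[0,0,0]],[-1,[0,0,0],[0,0,0]]]'
python3 -m crank '[[-1,[0,0,0],[0,0,0]],[-1,[0,0,0],[0,0,0]],[-1,[0,0,0],[0,0,0]],[-1,[0,0,-10],[0,0,0]],[-1,[0,0,-30],[0,0,0]]]'
python3 -m crank '[[-1,[0,0,-30],[0,0,0]],[-1,[0,0,-30],[0,0,0]],[-1,[0,0,0],[0,0,0]],[-1,[0,0,0],[0,0,0]],[-1,[0,0,0],[0,0,0]]]'
python3 - <<'E'
from h import *
goto([.5175,.149,.236],137.6)
c=optics.read_camera("top");s=optics.read_camera("side")
cr=lambda im,x,y,w,h,f:cv2.resize(im[y:y+h,x:x+w],None,fx=f,fy=f,interpolation=cv2.INTER_CUBIC)
cv2.imwrite("pics/z3.png",cr(s["pixels"],340,100,120,120,5)[:,:,::-1])
E
```

```text
t: 4.05
ee_pos: [0.4622, -0.1158, 0.135]
orientation: [-0.286, -3.127, -0.001]
contact_force: [-0.5, 0.0, 1.0]
gripper_width: 0.0944
t: 4.68
ee_pos: [0.4625, -0.116, 0.1364]
orientation: [0.286, 3.128, -0.0]
contact_force: [0.4, -0.0, 0.1]
gripper_width: 0.0472
t: 5.3
ee_pos: [0.4619, -0.1158, 0.176]
orientation: [-0.286, -3.126, -0.001]
contact_force: [0.1, 0.1, -1.6]
gripper_width: 0.0156
t: 5.92
ee_pos: [0.4621, -0.1158, 0.235]
orientation: [-0.286, -3.127, -0.001]
contact_force: [-0.5, -0.1, -1.4]
gripper_width: 0.0161
t 5.925 ee [ 0.4621 -0.1158  0.235 ] head 169.55316726833095 F [-0.5051 -0.1415 -1.3922] M [ 0.0202 -0.1746  0.0357] w 0.016092778964594864 q6 -1.711006597504952 zax [-0.0019  0.0007 -1.    ]
tool mm [ -6.4255 270.4908  -0.9225] turn z 0.5576879752728576
```

View pics/z3.png

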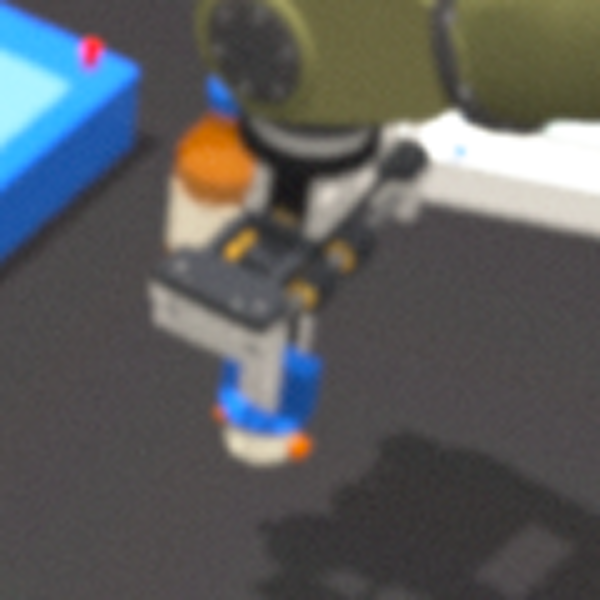

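The cartridge is held upright: the bar is at (270,390) in the crop and the lugs at (218,412) and (298,445). Carrying it over the collar.

```bash
python3 -m crank '[[-1,[-1.3,54.1,0],[0,0,0]],[-1,[-1.3,54.1,0],[0,0,0]],[-1,[-1.3,54.1,0],[0,0,0]],[-1,[-1.3,54.1,0],[0,0,0]],[-1,[-1.3,54.1,0],[0,0,0]]]'
python3 -m crank '[[-1,[0,0,0],[0,0,0.186]],[-1,[0,0,0],[0,0,0.186]],[-1,[0,0,0],[0,0,0.186]],[-1,[0,0,0],[0,0,0]],[-1,[0,0,0],[0,0,0]]]'
python3 - <<'E'
from h import *
goto([.5175,.149,.236],137.6)
c=optics.read_camera("top");s=optics.read_camera("side")
cr=lambda im,x,y,w,h,f:cv2.resize(im[y:y+h,x:x+w],None,fx=f,fy=f,interpolation=cv2.INTER_CUBIC)
a=cr(s["pixels"],290,190,90,110,5.4)[:594]; b=cr(c["pixels"],215,190,58,110,5.4)[:594]
cv2.imwrite("pics/z4.png",np.hstack([a,b])[:,:,::-1])
hs=cv2.cvtColor(s["pixels"],cv2.COLOR_RGB2HSV)
m=cv2.inRange(hs,(3,120,110),(22,255,255))[190:300,290:380]
n,l,st,ce=cv2.connectedComponentsWithStats(m)
for i in range(1,n): print(st[i,4],ce[i]+[290,190])
T=monitor.sense()["ee_pos"]; foot=T-[0,0,.136]
h=np.radians(137.6); 
for r in(.028,-.028): print("pred lug",proj(s,foot+[r*np.cos(h),r*np.sin(h),.011]))
E
```

```text
t: 6.65
ee_pos: [0.518, 0.1507, 0.2357]
orientation: [-0.286, -3.128, 0.0]
contact_force: [0.7, -0.8, -1.7]
gripper_width: 0.0155
t: 7.28
ee_pos: [0.5179, 0.1488, 0.2359]
orientation: [-1.13, -2.931, 0.0]
contact_force: [0.3, 0.5, -2.4]
gripper_width: 0.0159
t 7.275 ee [0.5179 0.1488 0.2359] head 137.82733562107734 F [ 0.3128  0.5298 -2.4078] M [-0.0408 -0.116  -0.0048] w 0.015940005229853105 q6 -0.6228534764842071 zax [-0.0004 -0.0001 -1.    ]
tool mm [ 0.3879 -0.1439 -0.1281] turn z 0.003967755094865876
44 [320.6818 202.2955]
4 [332.25 211.75]
1 [335. 211.]
1 [329. 213.]
1 [329. 219.]
15 [318.6 240.8]
16 [338.25   250.4375]
15 [304.6667 253.6667]
pred lug [339.0547 251.543 ]
pred lug [331.0467 235.4213]
```

View pics/z4.png

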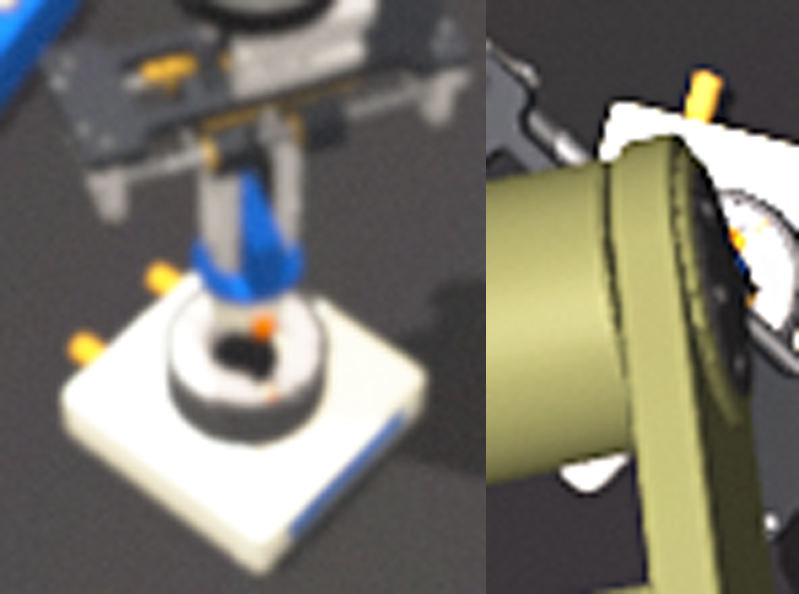

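```bash
python3 - <<'E'
from h import *
s=optics.read_camera("side"); T=monitor.sense()["ee_pos"]; foot=T-[0,0,.136]
d1,d2=onz(s,(331.1,242.5),.071),onz(s,(339.9,262.5),.071)
print("dots side",(d1+d2)/2,np.linalg.norm(d1-d2)/2,np.degrees(np.arctan2(*(d1-d2)[1::-1])))
h=np.radians(137.8); print("lug meas-pred", onz(s,(338.25,250.44),foot[2]+.011)-(foot+[.027*np.cos(h),.027*np.sin(h),.011]))
hs=s["pixels"].astype(int)
b=(hs[:,:,2]>hs[:,:,0]+60)[190:260,320:350]; ys,xs=np.nonzero(b)
# flange extremes: rows 240.. 
for r in range(232,248): 
    k=xs[ys==r-190]; print(r,(k.min()+320,k.max()+320) if len(k) else None,end=' ')
print(); print("pred flange ctr",proj(s,foot+[0,0,.033]))
E
```

```text
dots side [0.5165 0.1472 0.071 ] 0.034571581718469725 -44.44017743612489
lug meas-pred [ 0.0027 -0.0014 -0.    ]
232 (np.int64(335), np.int64(341)) 233 (np.int64(335), np.int64(341)) 234 (np.int64(335), np.int64(342)) 235 (np.int64(326), np.int64(344)) 236 (np.int64(325), np.int64(345)) 237 (np.int64(325), np.int64(345)) 238 (np.int64(325), np.int64(345)) 239 (np.int64(326), np.int64(345)) 240 (np.int64(327), np.int64(345)) 241 (np.int64(327), np.int64(345)) 242 (np.int64(328), np.int64(344)) 243 (np.int64(329), np.int64(342)) 244 (np.int64(330), np.int64(340)) 245 (np.int64(332), np.int64(338)) 246 None 247 None 
pred flange ctr [335.17   238.1019]
```

```bash
python3 -m crank '[[-1,[0,-1.2,10],[0,0,0.012]],[-1,[0,0,15],[0,0,0]],[-1,[0,0,3],[0,0,0]],[-1,[0,0,2],[0,0,0]],[-1,[0,0,2],[0,0,0]]]'
python3 -m crank '[[-1,[0,0,1.5],[0,0,0]],[-1,[0,0,1.5],[0,0,0]],[-1,[0,0,0],[0,0,0]],[-1,[0,0,0],[0,0,0]],[-1,[0,0,0],[0,0,0]]]'
python3 -m crank '[[-1,[0,0,1.5],[0,0,0]],[-1,[0,0,1.5],[0,0,0]],[-1,[0,0,0],[0,0,0]],[-1,[0,0,0],[0,0,0]],[-1,[0,0,0],[0,0,0]]]'
python3 -c "
from h import *
goto([.517,.148,.200],137)"
```

```text
t: 8.05
ee_pos: [0.5173, 0.148, 0.2043]
orientation: [1.154, 2.922, 0.0]
contact_force: [-0.6, 0.2, -1.3]
gripper_width: 0.0161
t: 8.68
ee_pos: [0.5171, 0.148, 0.2012]
orientation: [-1.154, -2.922, -0.0]
contact_force: [-0.6, 1.0, -2.8]
gripper_width: 0.016
t: 9.3
ee_pos: [0.5171, 0.148, 0.1981]
orientation: [-1.154, -2.922, -0.0]
contact_force: [-0.9, 2.8, -2.9]
gripper_width: 0.0158
t 9.3 ee [0.5171 0.148  0.1981] head 136.8971109887719 F [-0.8741  2.8414 -2.8957] M [ 0.4935 -0.1162  0.0687] w 0.01581344555982263 q6 -0.6078953933257834 zax [-0.0001  0.0001 -1.    ]
tool mm [ 0.0507 -0.0657 -1.939 ] turn z -0.0017957520100515194
```

The foot is in the bore, with a light side push of about +3 N in y. I'll yield a little in that direction and carry on down.

```bash
python3 -m crank '[[-1,[0.5,0.5,0],[0,0,0]],[-1,[0,0,1],[0,0,0]],[-1,[0,0,1],[0,0,0]],[-1,[0,0,0],[0,0,0]],[-1,[0,0,0],[0,0,0]]]'
python3 -c "
from h import *
goto([.517,.148,.200],137)"
```

```text
t: 9.93
ee_pos: [0.5171, 0.1487, 0.1962]
orientation: [1.154, 2.922, -0.0]
contact_force: [0.3, 0.2, -0.8]
gripper_width: 0.0159
t 9.925 ee [0.5171 0.1487 0.1962] head 136.8930010104877 F [ 0.2878  0.2405 -0.8367] M [ 0.0168 -0.1152 -0.0011] w 0.01585707766802369 q6 -0.606535637746832 zax [ 0. -0. -1.]
tool mm [-0.3883 -0.5522 -3.8205] turn z -0.001867484663296618
```

```bash
python3 -m crank '[[-1,[0,0,1.5],[0,0,0]],[-1,[0,0,1.5],[0,0,0]],[-1,[0,0,0],[0,0,0]],[-1,[0,0,0],[0,0,0]],[-1,[0,0,0],[0,0,0]]]'
python3 -m crank '[[-1,[0,0,1.5],[0,0,0]],[-1,[0,0,1.5],[0,0,0]],[-1,[0,0,0],[0,0,0]],[-1,[0,0,0],[0,0,0]],[-1,[0,0,0],[0,0,0]]]'
python3 -c "
from h import *
goto([.517,.148,.177],137)"
```

```text
t: 10.55
ee_pos: [0.5171, 0.1487, 0.1933]
orientation: [1.154, 2.922, 0.0]
contact_force: [-0.9, -0.4, 3.7]
gripper_width: 0.0159
t: 11.18
ee_pos: [0.5171, 0.1487, 0.1902]
orientation: [1.154, 2.922, 0.0]
contact_force: [-0.8, 0.6, 3.3]
gripper_width: 0.0157
t 11.175 ee [0.5171 0.1487 0.1902] head 136.89783396864243 F [-0.8334  0.6236  3.2593] M [-0.0634  0.0349 -0.0047] w 0.015738256623283618 q6 -0.6065805558961814 zax [ 0.0002  0.0001 -1.    ]
tool mm [-0.3925 -0.6128 13.2132] turn z -0.0017831336308853584
```

The spring is met where expected, at about 5 N. Pushing on to the turning depth.

```bash
python3 -m crank '[[-1,[0,0,2],[0,0,0]],[-1,[0,0,2],[0,0,0]],[-1,[0,0,1],[0,0,0]],[-1,[0,0,0],[0,0,0]],[-1,[0,0,0],[0,0,0]]]'
python3 -m crank '[[-1,[0,0,2],[0,0,0]],[-1,[0,0,2.2],[0,0,0]],[-1,[0,0,0],[0,0,0]],[-1,[0,0,0],[0,0,0]],[-1,[0,0,0],[0,0,0]]]'
python3 -c "
from h import *
goto([.517,.148,.181],47)"
```

```text
t: 11.8
ee_pos: [0.5171, 0.1487, 0.1852]
orientation: [1.154, 2.922, 0.0]
contact_force: [-1.3, -0.5, 5.8]
gripper_width: 0.0157
t: 12.42
ee_pos: [0.5172, 0.1487, 0.1812]
orientation: [1.154, 2.922, 0.0]
contact_force: [-1.3, -0.7, 6.9]
gripper_width: 0.0161
t 12.425 ee [0.5172 0.1487 0.1812] head 136.89545321784468 F [-1.3209 -0.6705  6.9058] M [-0.1723  0.3142  0.0216] w 0.016072010234034616 q6 -0.6065564588521104 zax [ 0.0003  0.0001 -1.    ]
tool mm [-0.3636 -0.6229  0.1506] turn z 1.568971641223921
```

```bash
python3 -m crank '[[-1,[0,0,0],[0,0,0.1]],[-1,[0,0,0],[0,0,0.1]],[-1,[0,0,0],[0,0,0.1]],[-1,[0,0,0],[0,0,0]],[-1,[0,0,0],[0,0,0]]]'
python3 -c "
from h import *
goto([.517,.148,.181],47)"
python3 -m crank '[[-1,[0,0,0],[0,0,0.1]],[-1,[0,0,0],[0,0,0.1]],[-1,[0,0,0],[0,0,0.1]],[-1,[0,0,0],[0,0,0.1]],[-1,[0,0,0],[0,0,0]]]'
python3 -c "
from h import *
goto([.517,.148,.181],47)"
```

```text
t: 13.05
ee_pos: [0.5174, 0.1488, 0.1813]
orientation: [1.577, 2.716, 0.001]
contact_force: [-0.4, -0.4, 7.3]
gripper_width: 0.0161
t 13.05 ee [0.5174 0.1488 0.1813] head 119.70020571337906 F [-0.3886 -0.4217  7.2527] M [-0.0578  0.0275 -0.048 ] w 0.01606204427251396 q6 -0.30645598781219324 zax [ 0.0011  0.0003 -1.    ]
tool mm [-0.4869 -0.693   0.3008] turn z 1.2688579565756577
t: 13.68
ee_pos: [0.5174, 0.1488, 0.1813]
orientation: [2.087, 2.347, 0.001]
contact_force: [0.0, -0.5, 7.5]
gripper_width: 0.016
t 13.675 ee [0.5174 0.1488 0.1813] head 96.70087445072834 F [ 0.0281 -0.517   7.5262] M [-0.0891 -0.0191  0.0211] w 0.015958661030097937 q6 0.0949763295712764 zax [ 0.0011  0.0003 -1.    ]
tool mm [-0.7102 -0.446   0.2769] turn z 0.867443900285538
```

It turns freely, so the lugs are under the lip. Continuing to the stop.

```bash
python3 -m crank '[[-1,[0,0,0],[0,0,0.15]],[-1,[0,0,0],[0,0,0.15]],[-1,[0,0,0],[0,0,0.15]],[-1,[0,0,0],[0,0,0.1]],[-1,[0,0,0],[0,0,0.1]]]'
python3 -m crank '[[-1,[0,0,0],[0,0,0.05]],[-1,[0,0,0],[0,0,0.05]],[-1,[0,0,0],[0,0,0.03]],[-1,[0,0,0],[0,0,0]],[-1,[0,0,0],[0,0,0]]]'
python3 -c "
from h import *
goto([.517,.148,.181],47)"
```

```text
t: 14.3
ee_pos: [0.5174, 0.1488, 0.1813]
orientation: [2.729, 1.555, 0.002]
contact_force: [-0.6, -0.3, 7.4]
gripper_width: 0.0157
t: 14.92
ee_pos: [0.5174, 0.1488, 0.1813]
orientation: [2.822, 1.379, 0.002]
contact_force: [0.3, 0.2, 7.9]
gripper_width: 0.0159
t 14.925 ee [0.5174 0.1488 0.1813] head 52.09335379414845 F [0.3136 0.164  7.9248] M [-0.0847 -0.0198 -0.0399] w 0.015926653160409743 q6 0.8734919862928667 zax [ 0.0013  0.0003 -1.    ]
tool mm [-0.8507  0.1676  0.3115] turn z 0.0888957936768358
```

```bash
for i in 1 2; do python3 -m crank '[[-1,[0,0,0],[0,0,0.03]],[-1,[0,0,0],[0,0,0.03]],[-1,[0,0,0],[0,0,0]],[-1,[0,0,0],[0,0,0]],[-1,[0,0,0],[0,0,0]]]' >/dev/null
python3 -c "
from h import *
goto([.517,.148,.181],47)"; done
```

```text
t 15.55 ee [0.5174 0.1488 0.1813] head 48.65613002272851 F [-0.5698  0.0929  7.5748] M [-0.0499 -0.0131  0.0057] w 0.015633605778970282 q6 0.9334987246848117 zax [ 0.0013  0.0003 -1.    ]
tool mm [-0.8461  0.2071  0.3288] turn z 0.028904921737741177
t 16.175 ee [0.5174 0.1488 0.1813] head 45.21710175958436 F [ 0.4086 -0.1025  6.8486] M [-0.0559 -0.0183 -0.0378] w 0.015676756669125828 q6 0.9934792302434123 zax [ 0.0012  0.0003 -1.    ]
tool mm [-0.8163  0.255   0.3256] turn z -0.031117444523266487
```

```bash
for i in 1 2; do python3 -m crank '[[-1,[0,0,0],[0,0,0.03]],[-1,[0,0,0],[0,0,0.03]],[-1,[0,0,0],[0,0,0]],[-1,[0,0,0],[0,0,0]],[-1,[0,0,0],[0,0,0]]]' >/dev/null
python3 -c "
from h import *
goto([.517,.148,.181],47)"; done
```

```text
t 16.8 ee [0.5173 0.1491 0.1813] head 41.80297397685618 F [-1.7881  3.0908  7.4484] M [0.3881 0.2487 0.1053] w 0.01575262514458449 q6 1.0533116239615514 zax [ 0.001   0.0008 -1.    ]
tool mm [-0.9204  0.6416  0.3125] turn z -0.09070521541568669
t 17.425 ee [0.5171 0.1491 0.1813] head 38.41587410458105 F [-2.2849  1.8232  9.1215] M [0.4258 0.5635 0.6611] w 0.016013213447283223 q6 1.112731282193557 zax [ 0.0005  0.0004 -1.    ]
tool mm [-0.7707  0.8093  0.3084] turn z -0.14982126028076687
```

The stop shows in the moment (0.66 N m), at about 39–41°. Taking off most of the twist, then easing up.

```bash
python3 -m crank '[[-1,[0,0,0],[0,0,-0.03]],[-1,[0,0,-1.5],[0,0,0]],[-1,[0,0,-1.5],[0,0,0]],[-1,[0,0,0],[0,0,0]],[-1,[0,0,0],[0,0,0]]]'
python3 -c "
from h import *
goto([.517,.148,.187],41)"
python3 -m crank '[[-1,[0,0,-1.5],[0,0,0]],[-1,[0,0,-1],[0,0,0]],[-1,[0,0,0],[0,0,0]],[-1,[0,0,0],[0,0,0]],[-1,[0,0,0],[0,0,0]]]'
python3 -c "
from h import *
goto([.517,.148,.187],41)"
```

```text
t: 18.05
ee_pos: [0.517, 0.1489, 0.1839]
orientation: [-2.951, -1.076, 0.0]
contact_force: [-0.2, 3.5, 0.5]
gripper_width: 0.0157
t 18.05 ee [0.517  0.1489 0.1839] head 40.06141802631262 F [-0.2089  3.524   0.4634] M [1.1101 0.0492 0.4118] w 0.015690747996314702 q6 1.0835358984019612 zax [-0.0002  0.0004 -1.    ]
tool mm [-0.5854  0.6717 -3.1208] turn z -0.01638134574071151
t: 18.68
ee_pos: [0.517, 0.1489, 0.1863]
orientation: [-2.951, -1.076, 0.0]
contact_force: [-0.6, 4.9, 0.5]
gripper_width: 0.0158
t 18.675 ee [0.517  0.1489 0.1863] head 40.063481786878015 F [-0.6252  4.8776  0.4956] M [ 1.16   -0.0009  0.3798] w 0.015793055867237445 q6 1.0835300994357144 zax [-0.0003  0.0003 -1.    ]
tool mm [-0.5521  0.6887 -0.683 ] turn z -0.01634532632387261
```

Lateral force and twist remain, about 5 N in +y and 0.4 N m. I'll relax both before letting it up.

```bash
python3 -m crank '[[-1,[0.4,-0.5,0],[0,0,-0.025]],[-1,[0,0,0],[0,0,0]],[-1,[0,0,0],[0,0,0]],[-1,[0,0,0],[0,0,0]],[-1,[0,0,0],[0,0,0]]]'
python3 -c "
from h import *
goto([.517,.148,.187],41)
s=optics.read_camera('side');cv2.imwrite('pics/z5.png',cv2.resize(s['pixels'][190:290,290:380],None,fx=6,fy=6,interpolation=cv2.INTER_CUBIC)[:,:,::-1])"
```

```text
t: 19.3
ee_pos: [0.5171, 0.1492, 0.1866]
orientation: [2.938, 1.113, -0.0]
contact_force: [-2.0, 0.8, 5.6]
gripper_width: 0.0159
t 19.3 ee [0.5171 0.1492 0.1866] head 41.48374046401241 F [-1.9582  0.7853  5.5996] M [-0.0237  0.3957  0.1195] w 0.01586247819030633 q6 1.05982206699066 zax [-0.     -0.0003 -1.    ]
tool mm [-0.8309  0.8549 -0.4138] turn z 0.008442863822141754
```

View pics/z5.png

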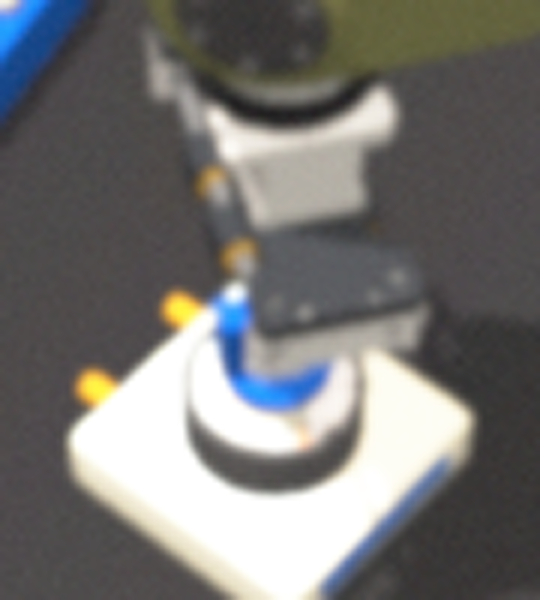

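The picture shows the cartridge down in the collar, with the flange at (280,390) just above the rim. Fz is back to the free spring value. Easing up until the notches hold it.

```bash
for i in 1 2; do python3 -m crank '[[-1,[0,0,-0.8],[0,0,0]],[-1,[0,0,-0.7],[0,0,0]],[-1,[0,0,0],[0,0,0]],[-1,[0,0,0],[0,0,0]],[-1,[0,0,0],[0,0,0]]]' >/dev/null
python3 -c "
from h import *
goto([.517,.148,.187],41)"; done
```

```text
t 19.975 ee [0.5171 0.1492 0.188 ] head 41.49792872470522 F [-1.9871 -1.3541  4.806 ] M [-0.295   0.3633  0.0502] w 0.015770266992316765 q6 1.0596336895460399 zax [ 0.     -0.0002 -1.    ]
tool mm [-0.893   0.8611  1.0256] turn z 0.008690495686362492
t 20.6 ee [0.517  0.1492 0.1883] head 41.494455863988264 F [  4.9117  -0.3103 -12.1336] M [-0.1179 -1.2192  0.0611] w 0.015720910464754725 q6 1.0596231411204002 zax [-0.0009 -0.0004 -1.    ]
tool mm [-0.7764  0.9011  1.3436] turn z 0.008629882832388474
```

It is held in the notches at the seat height: TCP 0.1883, so foot about 0.052, and the upward pull is resisted. Relaxing, opening and retreating.

```bash
python3 -m crank '[[-1,[0,0,0.7],[0,0,0]],[-1,[0,0,0],[0,0,0]],[0.2,[0,0,0],[0,0,0]],[0.2,[0,0,0],[0,0,0]],[0.2,[0,0,0],[0,0,0]]]'
python3 -m crank '[[0.2,[0,0,0],[0,0,0]],[0.2,[0,0,0],[0,0,0]],[0.2,[0,0,-10],[0,0,0]],[0.2,[0,0,-25],[0,0,0]],[0.2,[0,0,-30],[0,0,0]]]'
python3 -m crank '[[0.2,[0,0,-40],[0,0,0]],[0.2,[0,0,-40],[0,0,0]],[0.2,[30,-40,0],[0,0,0]],[0.2,[0,0,0],[0,0,0]],[0.2,[0,0,0],[0,0,0]]]'
python3 -c "
from h import *
goto([.517,.148,.187],41)
s=optics.read_camera('side');c=optics.read_camera('top');cv2.imwrite('pics/z6.png',np.hstack([cv2.resize(s['pixels'][200:300,290:380],None,fx=4.4,fy=4.4,interpolation=cv2.INTER_CUBIC),cv2.resize(c['pixels'][190:290,215:305],None,fx=4.4,fy=4.4,interpolation=cv2.INTER_CUBIC)])[:,:,::-1])"
```

```text
t: 21.22
ee_pos: [0.5171, 0.1494, 0.1891]
orientation: [-2.938, -1.113, -0.001]
contact_force: [0.2, -1.1, 0.0]
gripper_width: 0.0427
t: 21.85
ee_pos: [0.517, 0.1493, 0.2549]
orientation: [-2.938, -1.113, 0.001]
contact_force: [0.7, -0.3, -0.1]
gripper_width: 0.0562
t: 22.48
ee_pos: [0.5129, 0.1989, 0.334]
orientation: [2.937, 1.114, -0.0]
contact_force: [-0.3, -0.6, -0.1]
gripper_width: 0.0564
t 22.475 ee [0.5129 0.1989 0.334 ] head 41.52059810216658 F [-0.2745 -0.6045 -0.1162] M [-0.0228  0.0151  0.0145] w 0.05639479535920351 q6 1.149570396586472 zax [-0.     -0.0002 -1.    ]
tool mm [-30.6966  40.783  146.9608] turn z 0.009086150962440781
```

View pics/z6.png

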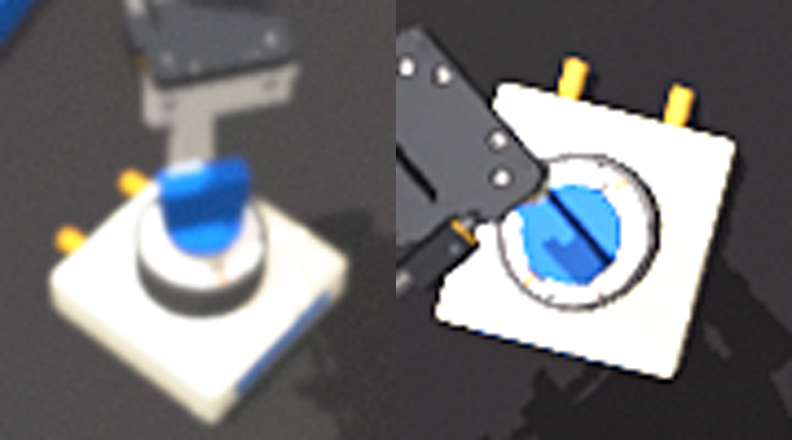

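The cartridge stands upright and released, with its bar perpendicular to the slot dots (side crop (205,205), top crop (575,240)). One height check, then I hand it in.

```bash
python3 -c "
from h import *
from station import ticket
s=optics.read_camera('side'); p=s['pixels'].astype(int); m=(p[:,:,2]>p[:,:,0]+60)[225:262,318:352]
ys,xs=np.nonzero(m); print('blue rows',ys.min()+225,ys.max()+225,'cols',xs.min()+318,xs.max()+318)
a=np.radians(np.arange(0,360,5)); h=np.radians(41.5); C=np.array([.5171,.1493,0])
for fz in (.046,.052,.056):
    P=[C+[.026*np.cos(t),.026*np.sin(t),fz+z] for t in a for z in (.03,.036)]
    P+=[C+[i*.026*np.cos(h)-j*.008*np.sin(h),i*.026*np.sin(h)+j*.008*np.cos(h),fz+.074] for i in(-1,1) for j in(-1,1)]
    U=np.array([proj(s,q) for q in P]); print(fz,U.min(0),U.max(0))
ticket.sign_off(); print(monitor.sense()['t'])"
```

```text
blue rows 236 257 cols 325 346
0.046 [324.7259 237.1037] [345.8267 259.7416]
0.052 [324.7363 235.6661] [345.914 258.391]
0.056 [324.7433 234.7019] [345.9726 257.4852]
the job is handed in; nothing more can be done
the job is handed in; nothing more can be done
```

The blue cartridge is fitted, locked and released in the collar, and the job was handed in at about 22.5 s of the 67 s allowed. No verdict is reported, so this rests on my own checks.

**What I did:** I gripped the finger bar and lined the lugs up with the key slots, at about −43° in the world frame. I pushed down past the spring to about 7 mm below the seat. I turned it clockwise to the stop, which showed at about 0.66 N m, then eased up and let go.

**Last checks:**
- **Lock:** before release, the notches resisted an upward pull of 12 N at TCP height 0.1883, which puts the foot at about 0.052, the seat height.
- **Position:** the last picture shows the cartridge upright with its bar square to the slot dots. The blue outline in the side view (rows 236–257, columns 325–346) fits a foot height of about 0.052–0.054 (one pixel is several millimetres of height) and the assumed collar centre.
- **Clearance:** the gripper is open and raised well clear, and the measured force is near zero.

**What went wrong on the way:** during the first ease-up, a side force of about 5 N and a twist of about 0.4 N m held the cartridge. It rose freely once I moved about 0.6 mm sideways and took off some of the turn.

**Not measured:** I did not re-measure the bottle, beaker and rack at the end. The arm only passed above bench level, and I saw no unexpected contact force.

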